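# Write a price label: dock it and hold the spring dial on the third notch

## Task

Slide the tall electronic price label straight up out of the charging rack, stand it fully home and upright in the slot of the writer dock and let go of it. Then turn the dock's spring-return dial clockwise, past its first two notches to the third, and keep holding it there: the program finishes while the fingers still hold the dial against its spring. Leave the two short labels in the rack and the bottle and the can where they stand.

Things in the scene. Friction and masses are not known exactly. Their poses are not given: they have to be found in the camera images.
- tall_label_mid (a point): Centre of the tall price label: white plastic plate with a grey screen on both faces, 70 mm wide (its x), 8 mm thick (y), 95 mm tall (z, up), about 60 g. It stands in any one of the rack's three slots; its upper 60 mm stick out, top edge 47.5 mm above this point and 35 mm above the short labels. Either face may look either way in the dock.
- short_label_a_mid (a point): Centre of one short price label, same look, 70 mm wide (x), 8 mm thick (y), 60 mm tall; stays in its rack slot.
- short_label_b_mid (a point): Centre of the other short price label, same size; stays in its rack slot.
- rack: Grey plastic charging rack fixed to the counter, 96 mm (x) by 166 mm (y) by 43 mm high. Origin at the centre of its underside. Three open-topped slots at y = -50, 0 and +50 mm, each 76 mm long (x) and 11 mm wide (y), 35 mm deep over a floor 8 mm above the counter.
- label_slot (a point): Floor centre of the label slot in the writer dock, a fixed grey box 120 (x) by 290 (y) by 50 mm high. Slot: 78 mm long (this point's x), 12 mm wide (its y), 35 mm deep, floor 15 mm above the counter; black lips flare at 45 degrees round its mouth up to 59 mm above the counter. A label fully home has its centre 47.5 mm above this point. The dial's axis is 150 mm away towards this point's -y.
- dial_grip (a point): Point on the dial's vertical axis at grip height, 83 mm above the counter, 33 mm above the dock's top. The black dial is a disc 52 mm wide, 8 mm thick, with an upright bar across it 46 mm long (this point's x), 14 mm thick (its y), its top 13 mm above this point. The frame turns with the dial. White marks on the dock by the bar's robot-side end: rest, then three notches, the third mark longer.
- dial (a joint): Angle of the dial in rad: 0 at rest, growing clockwise seen from above. Notches that are felt but do not hold it are at 0.40, 0.80 and 1.20 rad, the end stop is at 1.30. A spring drives it back to 0 whenever it is let go: the torque is about 0.10 N m at rest and 0.17 N m at the third notch, up to 0.08 N m more or less between notches.
- oil_bottle: White plastic bottle, 52 mm across, 115 mm tall, standing loose on the counter; origin at the centre of its underside. Bystander.
- spray_can: Dark can with a paper label, 52 mm across, 125 mm tall, standing loose on the counter; origin at the centre of its underside. Bystander.

How it is judged (in metres and radians):
On the way, in this order (a step that is already met when the one before it is completed fails the run):
1. the tall label is slid up until it is clear of the rack, still upright, with the dial at rest (z of tall_label_mid in the frame of rack above 0.092 m and angle between tall_label_mid's own z axis and vertical below 0.35 rad and value of joint dial below 0.15 rad), for 0.1 s.
2. the tall label stands fully home and upright in the dock's slot, let go, with the dial still at rest (horizontal distance between tall_label_mid and label_slot below 0.014 m and z of tall_label_mid in the frame of label_slot between 0.04 and 0.052 m and angle between tall_label_mid's own z axis and vertical below 0.25 rad and angle between the y axis of tall_label_mid and the y axis of label_slot, either way round below 0.25 rad and contact force between the fingers and tall_label below 0.1 N and value of joint dial below 0.15 rad), for 0.2 s.
At the end, for the whole second after the job is handed in: The fingers hold the dial still at the third notch (above 1.08 rad) through the last second; the tall label stands released in the dock slot, upright and in line within 0.25 rad, its centre 40 to 52 mm above the slot floor and within 14 mm of the slot centre sideways (horizontal distance between tall_label_mid and label_slot below 0.014 m and z of tall_label_mid in the frame of label_slot between 0.04 and 0.052 m and angle between tall_label_mid's own z axis and vertical below 0.25 rad and angle between the y axis of tall_label_mid and the y axis of label_slot, either way round below 0.25 rad and value of joint dial above 1.08 rad and velocity of joint dial below 0.1 rad/s and contact force between the fingers and dial above 0.5 N and contact force between the fingers and tall_label below 0.1 N and linear speed of tall_label below 0.03 m/s); the arm keeps its last pose, push and grip.
It fails at once if a short label is pulled from its place or knocked (moved more than 20 mm) (distance of any of short_label_a_mid, short_label_b_mid from where it was at the start of the episode above 0.02 m).
It fails at once if the bottle or the can is pushed more than 30 mm or knocked over (distance of any of oil_bottle, spray_can from where it was at the start of the episode above 0.03 m or angle between any of oil_bottle, spray_can's own z axis and vertical above 0.4 rad).
It also fails if it takes over 51 s, if anything falls off the work surface, if the arm or the gripper's body presses on something with over 40 N, if the wrist force passes 120 N, or if a joint passes its speed limit or range.

## Robot

A 7-joint arm with a two-finger parallel gripper is mounted at the origin on the work surface. World frame = base frame: x ahead of the robot, y to its left, z up, the work surface at z = 0. Lengths are in m, angles in degrees, forces in N, time in s.
With the tool pointing down it reaches from about 0.425 to 1.025 m from the base axis. Payload 9.4 kg.
Tool frame: the origin (TCP) lies midway between the tips of the shut fingers; the grasp point (between the pads) lies 19 mm behind it; z points along the fingers, x is the direction in which the jaws open and shut, and the axes are right-handed (so a half turn about z gives the same grasp; the last joint's range is limited). The gripper opens to 93 mm and grips with 3 to 60 N. Pads are 15 mm wide; open, the fingers measure 128 mm over their backs; the gripper's body (75 mm by 188 mm) begins 65 mm behind the grasp point.
Start: joints at [63.214, 34.337, -0.143, 91.639, 0.103, 54.024, -4.572], TCP at [0.276, -0.67, 0.219] pointing down, gripper open.
Joint ranges: [-147.43, 147.43], [-19.82, 112.94], [-74.19, 73.91], [6.32, 146.72], [-59.91, 239.91], [6.04, 106.73], [-150.56, 150.56]. Speed limits (degrees/s): [127.2, 127.2, 172.46, 172.46, 180, 180, 180].

## Interface

Orientations are given as a 3x3 rotation matrix whose columns are the frame's x, y, z axes.
In Python, from station import bot gives the robot as it stands.
- The arm moves only by the shell command python3 -m pendant 'ROWS'. ROWS is JSON, a list of rows, each a list of 3 entries, a list of its own where there are three numbers: the finger opening in m, from 0 to 0.093, then the shift along the tool's x, y, z in m, then the turn about the tool's z in rad. A call has 1 to 12 rows; each row is the pose to reach, as a shift and turn from the pose commanded when the call began, along the tool's axes at that moment; what a row does not reach only later rows make up. A row lasts 1/10 s, in which the tool goes at most 50 mm and 8.59 degrees, less where a joint would pass 70% of its speed; a pose out of reach is approached as far as the arm can. A call with a gripper value outside its range is refused whole. The fingers move at their own pace and stop on an object; the grip force is fixed at half the most. Time passes only in rows, so rows that repeat a pose let the fingers close. It gives the time, the measured TCP pose, the force and the opening at its end, in the units of the state.
- bot.observe(): the state, without advancing time (a new reading comes with each control period).
- bot.snapshot(name): name is "side" or "top" or "wrist"; returns (picture, depth): 420x560x3 uint8, red, green, blue; 420x560 float32, m along the optical axis (not along the pixel's ray), 0 where there is no reading.
- bot.get_calibration(name): a dict with "fovy" (degrees; the focal length in pixels is half the picture's height over the tangent of half this angle, whatever the lens; pixels are square), "cx", "cy" (the principal point, pixels), "R" (3x3) and "t" (3): a world point X has camera coordinates R X + t. Camera axes: x right, y down, z forward; pixel columns grow to the right and rows downward; lengths in m; the calibration is good to about 2 mm. A picture is of the moment at which its call begins: read the wrist's pose just before it. get_calibration takes no time and is no camera call; for the wrist camera it gives the pose at the moment of the call.
- bot.finish_job(): hands the job in, once; it reports no verdict.
The state is a dict: "t": time; "joints": joint angles; "dq": joint speeds; "tau": joint torques, N m; "eef_pos": TCP position; "tcp_rot": TCP orientation; "force": force on the tool from outside, world axes, zero at the start; "torque": the same for the moment, N m; "grip_width": finger opening in m.
Only numpy, scipy, OpenCV 4.12 (cv2) and the standard library are available. Lean on these libraries where they do the work, as an engineer would, in place of code of your own. Each camera call takes 0.05 s, during which the arm holds its last target.

## Working session

There is one attempt and no reset: what is moved stays moved. The work goes in short steps, Python scripts to look and compute and a shell command to move; the robot and the scene stay as the last step left them, time stands still between calls to the robot, and variables do not carry over. Pictures are saved under pics/ and viewed, and the job is handed in when it is done.

```bash
ls; mkdir -p pics; python3 - <<'E'
from station import bot
import cv2,numpy as np,pickle
o=bot.observe(); print({k:np.round(v,3).tolist() for k,v in o.items()})
for n in ["top","side"]:
    c=bot.get_calibration(n); print(n,c)
    p,d=bot.snapshot(n); cv2.imwrite(f"pics/{n}0.png",p[:,:,::-1]); np.savez(f"pics/{n}0.npz",p=p,d=d,**{k:np.array(v) for k,v in c.items()})
E
```

```text
pics
{'t': 0.0, 'joints': [63.214, 34.384, -0.147, 91.679, 0.102, 54.023, -4.572], 'dq': [0.014, 0.022, 0.099, -0.099, -0.001, 0.004, 0.085], 'tau': [-0.0, -76.508, 1.497, -25.235, -0.052, 0.017, 0.0], 'eef_pos': [0.276, -0.67, 0.218], 'tcp_rot': [[0.381, -0.925, -0.001], [-0.925, -0.381, 0.001], [-0.001, 0.0, -1.0]], 'force': [0.477, -0.021, 0.18], 'torque': [-0.013, 0.003, 0.034], 'grip_width': 0.093}
top {'fovy': 50.68878223921026, 'cx': 286.16553182658356, 'cy': 209.86705804417983, 'R': array([[-0.01015039, -0.99990735,  0.0090695 ],
       [-0.98469712,  0.0084171 , -0.17407107],
       [ 0.17397861, -0.0106976 , -0.98469133]]), 't': array([-0.00218732,  0.62513625,  0.8178117 ])}
side {'fovy': 51.955755593156965, 'cx': 275.3043627022258, 'cy': 204.269127855598, 'R': array([[-0.86242426, -0.50617896, -0.00269363],
       [-0.35859039,  0.61470239, -0.70253392],
       [ 0.35726367, -0.60491638, -0.71164517]]), 't': array([0.57159957, 0.27499847, 0.78333975])}
```

View pics/top0.png

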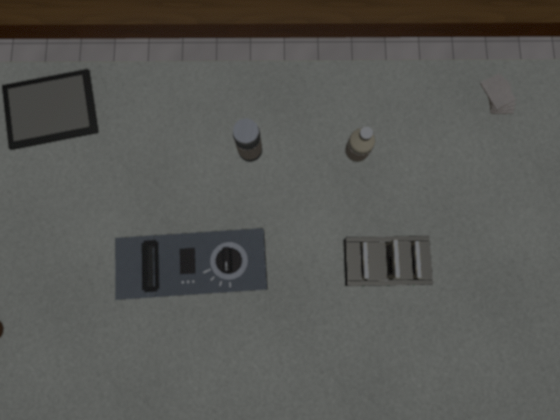

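View pics/side0.png

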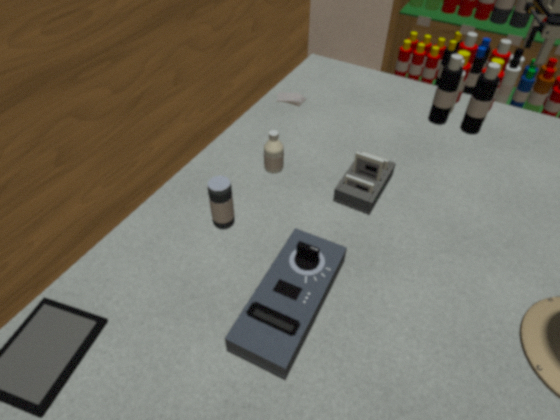

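The top view shows the dock with its slot at about (150,265) and the dial at (229,261), and the rack at (388,260) with labels at columns 366, 396 and 418. The can is at (248,140) and the bottle at (362,142). Next I'll use depth.

```bash
cat > h.py <<'E'
import numpy as np,cv2
def load(f):
    z=np.load(f); return z
def cloud(z):
    d=z['d'];h,w=d.shape;f=h/2/np.tan(np.radians(float(z['fovy']))/2)
    v,u=np.mgrid[:h,:w]
    C=np.stack([(u-float(z['cx']))/f*d,(v-float(z['cy']))/f*d,d],-1)
    P=(C-z['t'])@z['R']; P[d<=0]=np.nan
    return P
E
python3 - <<'E'
from h import *
for n in ["top","side"]:
    z=load(f"pics/{n}0.npz");P=cloud(z)
    m=(P[...,2]>0.015)&(P[...,0]<1.1)&(P[...,0]>0.2)&(P[...,2]<0.3)
    k,l,s,c=cv2.connectedComponentsWithStats(m.astype(np.uint8))
    print(n)
    for i in range(1,k):
        if s[i,4]>40:
            q=P[l==i]; top=q[q[:,2]>np.percentile(q[:,2],98)-.004]
            print(s[i],np.round(np.percentile(q,[1,99],axis=0),3).tolist(),np.round(top.mean(0),3))
    p=z['p'].astype(float);p=np.clip(p*2,0,255).astype(np.uint8)
    for t,(a,b,c,d) in ({"dock":(215,315,100,280),"rack":(215,315,330,450)} if n=="top" else {"dock":(220,380,215,365),"rack":(140,220,325,405)}).items():
        im=cv2.resize(p[a:b,c:d],None,fx=4,fy=4,interpolation=cv2.INTER_CUBIC);cv2.imwrite(f"pics/{n}_{t}.png",im[:600,:800,::-1])
z=load("pics/top0.npz");P=cloud(z)
np.set_printoptions(linewidth=200,precision=3,suppress=True)
print(P[260,340:440:2,1:])
E
```

```text
top
[233 118  30  43 970] [[0.738, 0.041, 0.018], [0.786, 0.091, 0.128]] [0.764 0.067 0.126]
[346 126  29  35 747] [[0.737, -0.183, 0.018], [0.781, -0.135, 0.118]] [ 0.762 -0.16   0.116]
[ 115  228  153   72 9367] [[0.462, 0.036, 0.026], [0.586, 0.321, 0.096]] [0.528 0.103 0.096]
[ 344  235   89   51 4242] [[0.479, -0.29, 0.025], [0.573, -0.125, 0.105]] [ 0.526 -0.208  0.103]
side
[ 390    0  169  132 8483] [[0.248, -1.381, 0.02], [0.796, -0.571, 0.281]] [ 0.273 -0.655  0.279]
[264 130  20  41 645] [[0.736, -0.171, 0.017], [0.78, -0.133, 0.118]] [ 0.761 -0.158  0.116]
[ 334  152   62   60 2210] [[0.477, -0.28, 0.017], [0.571, -0.123, 0.104]] [ 0.524 -0.206  0.103]
[ 208  176   27   51 1100] [[0.737, 0.048, 0.017], [0.784, 0.094, 0.128]] [0.763 0.068 0.126]
[ 225  228  122  150 9161] [[0.457, 0.039, 0.019], [0.583, 0.326, 0.095]] [0.526 0.107 0.094]
[ 39 331  12  18  43] [[0.859, 0.468, 0.015], [0.889, 0.497, 0.017]] [0.875 0.482 0.016]
[[-0.118  0.001]
 [-0.122  0.   ]
 [-0.126  0.006]
 [-0.125  0.035]
 [-0.128  0.044]
 [-0.132  0.045]
 [-0.136  0.042]
 [-0.14   0.041]
 [-0.144  0.044]
 [-0.148  0.042]
 [-0.152  0.043]
 [-0.154  0.053]
 [-0.155  0.067]
 [-0.159  0.068]
 [-0.168  0.043]
 [-0.171  0.045]
 [-0.175  0.045]
 [-0.179  0.045]
 [-0.183  0.045]
 [-0.187  0.043]
 [-0.191  0.045]
 [-0.194  0.046]
 [-0.198  0.045]
 [-0.203  0.042]
 [-0.204  0.053]
 [-0.204  0.071]
 [-0.204  0.087]
 [-0.204  0.099]
 [-0.207  0.104]
 [-0.21   0.106]
 [-0.23   0.045]
 [-0.234  0.043]
 [-0.238  0.044]
 [-0.241  0.046]
 [-0.245  0.047]
 [-0.25   0.043]
 [-0.254  0.044]
 [-0.255  0.052]
 [-0.254  0.07 ]
 [-0.258  0.069]
 [-0.262  0.069]
 [-0.273  0.044]
 [-0.277  0.045]
 [-0.282  0.043]
 [-0.285  0.044]
 [-0.289  0.043]
 [-0.307  0.002]
 [-0.311  0.003]
 [-0.314  0.005]
 [-0.32   0.002]]
```

```bash
ls pics
```

```text
side0.npz
side0.png
side_dock.png
side_rack.png
top0.npz
top0.png
top_dock.png
top_rack.png
```

View pics/top_dock.png

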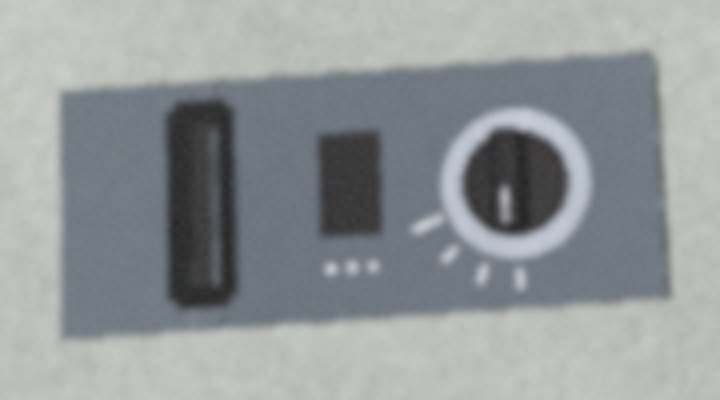

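```bash
python3 - <<'E'
from h import *
np.set_printoptions(precision=4,suppress=True)
def rect(q):
    r=cv2.minAreaRect(q[:,:2].astype(np.float32)*1000);return [np.round(x,1) for x in r]
def pc(q):
    m=np.median(q[:,:2],0);w,v=np.linalg.eigh(np.cov(q[:,:2].T));a=v[:,1]; return q.mean(0),np.degrees(np.arctan2(a[1],a[0]))%180,np.ptp(q@np.r_[a,0])
for n in ["top","side"]:
    z=load(f"pics/{n}0.npz");P=cloud(z).reshape(-1,3)
    def box(x0,x1,y0,y1,z0,z1):
        return P[(P[:,0]>x0)&(P[:,0]<x1)&(P[:,1]>y0)&(P[:,1]<y1)&(P[:,2]>z0)&(P[:,2]<z1)]
    print(n)
    print("rack",rect(box(.45,.6,-.31,-.11,.036,.05)))
    print("tall",rect(box(.45,.6,-.31,-.11,.095,.115)),pc(box(.45,.6,-.31,-.11,.098,.115)))
    print("shA",rect(box(.45,.6,-.18,-.11,.062,.08)))
    print("shB",rect(box(.45,.6,-.30,-.235,.062,.08)))
    print("dock",rect(box(.42,.63,0,.35,.045,.0535)))
    print("lips",rect(box(.42,.63,.17,.35,.0555,.07)))
    print("slot",pc(box(.42,.63,.2,.3,.0,.04)))
    print("disc",rect(box(.42,.63,.05,.17,.053,.065)))
    q=box(.42,.63,.05,.17,.085,.11);print("bar",len(q),rect(q),pc(box(.42,.63,.05,.17,.089,.11)))
E
```

```text
top
rack [array([ 526. , -208.4]), array([ 96.1, 167. ]), np.float64(0.4)]
tall [array([ 525.8, -207.9]), array([69.3,  8.4]), np.float64(0.3)] (array([ 0.526 , -0.2076,  0.1032]), np.float64(0.5721657023544822), np.float64(0.0693032262316608))
shA [array([ 524.8, -158.3]), array([68.3,  8.7]), np.float64(0.1)]
shB [array([ 525.9, -258.1]), array([ 9.2, 68.6]), np.float64(89.8)]
dock [array([524. , 179.1]), array([120.1, 291. ]), np.float64(3.3)]
lips [array([523. , 245.7]), array([101.4,  84.9]), np.float64(12.9)]
slot (array([0.5213, 0.2511, 0.0045]), np.float64(0.6036014180343159), np.float64(0.20981290417796566))
disc [array([527.9, 108.4]), array([118.7, 120.5]), np.float64(3.4)]
bar 202 [array([528.4, 103.6]), array([46.3, 14.4]), np.float64(3.5)] (array([0.5274, 0.1033, 0.0959]), np.float64(3.034897215445511), np.float64(0.04625814640697312))
side
rack [array([ 525.4, -205.7]), array([ 97. , 168.3]), np.float64(0.3)]
tall [array([ 524.9, -206.7]), array([ 9.6, 69.1]), np.float64(89.6)] (array([ 0.5238, -0.2058,  0.1023]), np.float64(179.90005586283942), np.float64(0.06906510869617277))
shA [array([ 524.1, -156.7]), array([68.1, 11.5]), np.float64(0.8)]
shB [array([ 524.9, -259.1]), array([12.9, 67.9]), np.float64(87.6)]
dock [array([523.5, 178.9]), array([120.9, 292.1]), np.float64(3.3)]
lips [array([519.4, 254. ]), array([98.9, 33.9]), np.float64(3.8)]
slot (array([0.5074, 0.2511, 0.0061]), np.float64(0.6247018466466727), np.float64(0.21048139019218576))
disc [array([527.4, 112.1]), array([116.8, 120.9]), np.float64(2.5)]
bar 200 [array([526.6, 104.5]), array([45.2, 15.8]), np.float64(4.3)] (array([0.5263, 0.1064, 0.0953]), np.float64(3.8062118420940863), np.float64(0.045295943629813484))
```

View pics/side_dock.png

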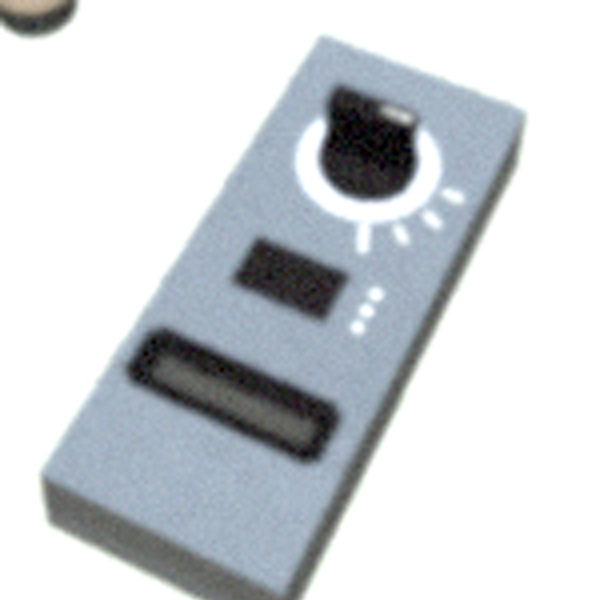

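View pics/top_rack.png

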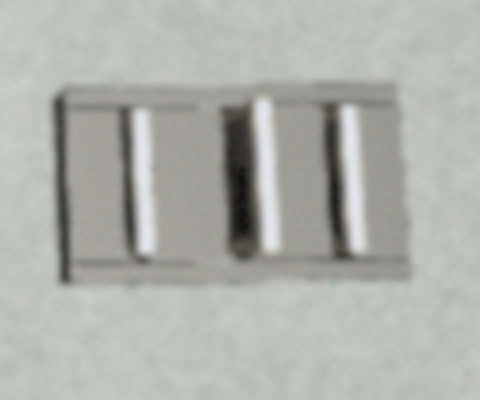

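```bash
cat >> h.py <<'E'
def go(x,y,z,ang):
    "print tool-frame shift & turn to reach TCP x,y,z with tool x-axis at ang deg (tool down)"
    from station import bot
    o=bot.observe();R=np.array(o['tcp_rot']);p=np.array(o['eef_pos'])
    s=R.T@(np.array([x,y,z])-p); a=np.degrees(np.arctan2(R[1,0],R[0,0])); t=-(ang-a+180)%360-180 if 0 else -(((ang-a)+180)%360-180)
    print("t",round(o['t'],2),"pos",np.round(p,4),"ang",round(a,2),"tilt",np.round(R[:,2],4),"w",round(o['grip_width'],4),"F",np.round(o['force'],2),"M",np.round(o['torque'],3),"j",np.round(o['joints'],1))
    print("shift",np.round(s,4),"turn",round(np.radians(t),4))
E
python3 -m pendant '[[0.093,[-0.014,-0.017,0],-0.06],[0.093,[-0.04,-0.05,0],-0.18],[0.093,[-0.07,-0.085,0],-0.31],[0.08,[-0.1,-0.122,0],-0.44],[0.07,[-0.13,-0.158,0],-0.57],[0.06,[-0.16,-0.195,0],-0.7],[0.05,[-0.19,-0.232,0],-0.83],[0.045,[-0.22,-0.268,0],-0.96],[0.045,[-0.25,-0.305,0],-1.09],[0.045,[-0.28,-0.341,0],-1.22],[0.045,[-0.31,-0.378,0],-1.35],[0.045,[-0.333,-0.407,0],-1.48]]'
python3 -c "
from h import *
go(.525,-.207,.2,90.3)"
```

```text
t: 1.3
eef_pos: [0.5266, -0.2045, 0.2186]
tcp_rot: [[0.953, 0.302, 0.0], [0.302, -0.953, 0.001], [0.0, -0.0, -1.0]]
force: [0.9, -0.8, 0.5]
grip_width: 0.045
t 1.3 pos [ 0.5266 -0.2045  0.2186] ang 17.6 tilt [ 2.e-04  5.e-04 -1.e+00] w 0.045 F [ 0.88 -0.75  0.55] M [-0.046 -0.168 -0.027] j [ 34.2  25.3 -26.1 111.8  15.   46.3  17.4]
shift [-0.0023  0.0019  0.0186] turn -1.2689
```

```bash
python3 -m pendant '[[0.045,[0,0,0],-0.1],[0.045,[-0.002,0.001,0],-0.22],[0.045,[-0.002,0.002,0.005],-0.35],[0.045,[-0.002,0.002,0.01],-0.48],[0.045,[-0.002,0.002,0.015],-0.61],[0.045,[-0.002,0.002,0.018],-0.74],[0.045,[-0.002,0.002,0.018],-0.87],[0.045,[-0.002,0.002,0.018],-1.0],[0.045,[-0.002,0.002,0.018],-1.12],[0.045,[-0.002,0.002,0.018],-1.22],[0.045,[-0.002,0.002,0.018],-1.269],[0.045,[-0.002,0.002,0.018],-1.269]]'
python3 - <<'E'
from h import *
from station import bot
go(.525,-.207,.066,90.3)
c=bot.get_calibration("wrist");p,d=bot.snapshot("wrist")
cv2.imwrite("pics/w1.png",np.clip(p[:,:,::-1].astype(float)*1.8,0,255).astype(np.uint8));np.savez("pics/w1.npz",p=p,d=d,**c)
P=cloud(np.load("pics/w1.npz")).reshape(-1,3)
def rect(q):
    r=cv2.minAreaRect(q[:,:2].astype(np.float32)*1000);return len(q),[np.round(x,1) for x in r]
for z0,z1 in ((.097,.115),(.062,.08),(.038,.05)):
  for y0,y1 in ((-.18,-.12),(-.235,-.18),(-.3,-.235)):
    q=P[(P[:,2]>z0)&(P[:,2]<z1)&(P[:,1]>y0)&(P[:,1]<y1)&(P[:,0]>.45)&(P[:,0]<.6)]
    if len(q)>20: print(z0,y0,rect(q),q[:,2].mean())
E
```

```text
t: 2.5
eef_pos: [0.524, -0.2101, 0.2002]
tcp_rot: [[0.002, 1.0, -0.001], [1.0, -0.002, 0.0], [0.0, -0.001, -1.0]]
force: [0.6, 0.6, 0.5]
grip_width: 0.045
t 2.5 pos [ 0.524  -0.2101  0.2002] ang 89.91 tilt [-7.e-04  5.e-04 -1.e+00] w 0.045 F [0.58 0.62 0.45] M [ 0.024 -0.182 -0.006] j [ 47.1  30.7 -45.  112.1  28.6  48.9  76.6]
shift [0.003  0.0011 0.1342] turn -0.0067
0.097 -0.235 (992, [array([ 524.8, -208. ]), array([69.3,  7.8]), np.float64(1.0)]) 0.10297924005069078
0.062 -0.18 (880, [array([ 524.6, -158.2]), array([69.5,  8.3]), np.float64(0.4)]) 0.06763169226175185
0.062 -0.235 (34, [array([ 495.2, -211.1]), array([ 6.3, 14.6]), np.float64(53.9)]) 0.07174003548824953
0.062 -0.3 (866, [array([ 525.2, -258. ]), array([69.2,  8.2]), np.float64(0.4)]) 0.06780035370698892
0.038 -0.18 (5392, [array([ 524.7, -152.5]), array([96.1, 55.1]), np.float64(0.0)]) 0.04308827306503881
0.038 -0.235 (5426, [array([ 525.6, -207.5]), array([96.5, 55. ]), np.float64(0.0)]) 0.04314735751266521
0.038 -0.3 (5538, [array([ 525.6, -263.1]), array([96.2, 56.3]), np.float64(0.0)]) 0.04317764890435106
```

View pics/w1.png

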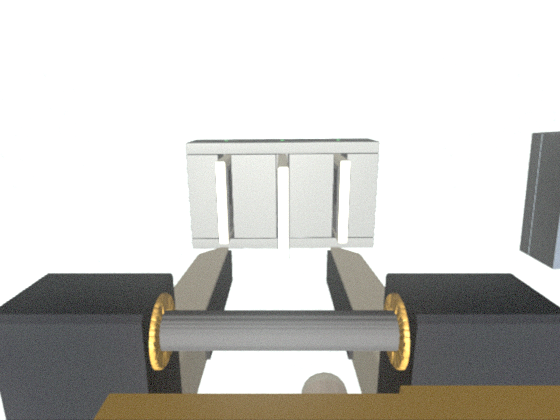

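The wrist view shows the tall label at about (283,210), centred between the fingers. The short labels at columns 222 and 344 are clear of them. I'll descend and grip.

```bash
python3 -m pendant '[[0.045,[0.002,0.001,0.01],0],[0.045,[0.002,0.001,0.03],0],[0.045,[0.002,0.001,0.055],0],[0.045,[0.002,0.001,0.08],0],[0.045,[0.002,0.001,0.1],0],[0.045,[0.002,0.001,0.115],0],[0.045,[0.002,0.001,0.127],0],[0.045,[0.002,0.001,0.133],0],[0.045,[0.002,0.001,0.133],0]]' && python3 -m pendant '[[0.02,[0,0,0],0],[0.008,[0,0,0],0],[0.0,[0,0,0],0],[0.0,[0,0,0],0],[0.0,[0,0,0],0],[0.0,[0,0,0],0],[0.0,[0,0,0],0]]'
python3 -c "
from h import *
go(.525,-.208,.2,90)"
```

```text
t: 3.45
eef_pos: [0.5252, -0.2077, 0.0671]
tcp_rot: [[0.002, 1.0, -0.001], [1.0, -0.002, 0.0], [0.0, -0.001, -1.0]]
force: [-0.2, -0.0, -0.2]
grip_width: 0.0452
t: 4.15
eef_pos: [0.5253, -0.208, 0.0678]
tcp_rot: [[0.002, 1.0, 0.0], [1.0, -0.002, -0.0], [-0.0, 0.0, -1.0]]
force: [-0.2, 0.8, 2.9]
grip_width: 0.0077
t 4.15 pos [ 0.5253 -0.208   0.0678] ang 89.89 tilt [ 1.e-04 -2.e-04 -1.e+00] w 0.0077 F [-0.16  0.77  2.86] M [-0.057 -0.051  0.008] j [ 39.6  39.8 -35.5 118.1  40.8  34.8  65.5]
shift [-1.000e-04 -3.000e-04 -1.322e-01] turn -0.0019
```

Gripped at 7.7 mm. Now I'll lift.

```bash
python3 -m pendant '[[0,[0,0,-0.005],0],[0,[0,0,-0.015],0],[0,[0,0,-0.03],0],[0,[0,0,-0.045],0],[0,[0,0,-0.06],0],[0,[0,0,-0.075],0],[0,[0,0,-0.09],0],[0,[0,0,-0.105],0],[0,[0,0,-0.115],0],[0,[0,0,-0.12],0],[0,[0,0,-0.12],0],[0,[0,0,-0.12],0]]'
python3 - <<'E'
from h import *
from station import bot
go(.519,.254,.188,93.3)
c=bot.get_calibration("wrist");p,d=bot.snapshot("wrist")
cv2.imwrite("pics/w2.png",np.clip(p[:,:,::-1].astype(float)*1.8,0,255).astype(np.uint8));np.savez("pics/w2.npz",p=p,d=d,**c)
c=bot.get_calibration("side");p,d=bot.snapshot("side")
cv2.imwrite("pics/s2.png",np.clip(p[:,:,::-1].astype(float)*1.8,0,255).astype(np.uint8));np.savez("pics/s2.npz",p=p,d=d,**c)
E
```

```text
t: 5.35
eef_pos: [0.525, -0.208, 0.1872]
tcp_rot: [[0.002, 1.0, -0.001], [1.0, -0.002, 0.0], [0.0, -0.001, -1.0]]
force: [-0.2, -0.8, -0.1]
grip_width: 0.0078
t 5.35 pos [ 0.525  -0.208   0.1872] ang 89.89 tilt [-6.e-04  1.e-04 -1.e+00] w 0.0078 F [-0.22 -0.83 -0.1 ] M [ 0.092 -0.133  0.018] j [ 46.2  31.5 -44.3 112.8  29.7  47.5  75.4]
shift [ 0.462  -0.0069 -0.0007] turn -0.0595
```

View pics/s2.png

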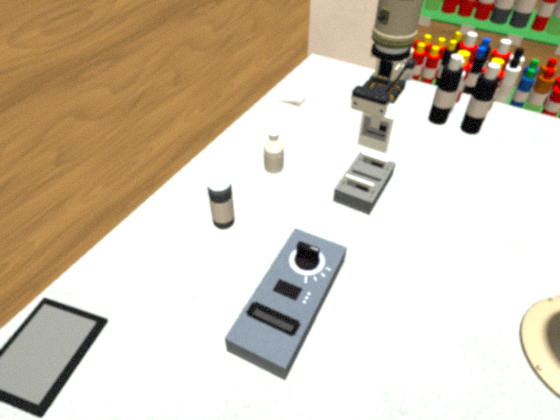

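View pics/w2.png

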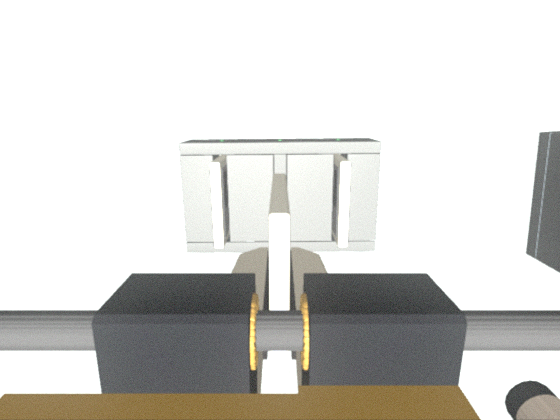

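The label is out of the rack, upright and held centred (wrist view, column 280). Next I carry it over the slot.

```bash
python3 -m pendant '[[0,[0.015,0,0],0],[0,[0.045,-0.001,0],-0.01],[0,[0.085,-0.001,0],-0.02],[0,[0.13,-0.002,0],-0.03],[0,[0.178,-0.003,0],-0.04],[0,[0.226,-0.003,0],-0.05],[0,[0.274,-0.004,0],-0.06],[0,[0.322,-0.005,0],-0.06],[0,[0.37,-0.006,0],-0.06],[0,[0.412,-0.007,0],-0.06],[0,[0.444,-0.007,0],-0.06],[0,[0.46,-0.007,0],-0.06]]' && python3 -m pendant '[[0,[0.001,0,0],0],[0,[0.001,0,0],0],[0,[0.001,0,0],0]]'
python3 - <<'E'
from h import *
from station import bot
go(.519,.254,.188,93.3)
for n in("wrist","side","top"):
    c=bot.get_calibration(n);p,d=bot.snapshot(n)
    cv2.imwrite(f"pics/{n}3.png",np.clip(p[:,:,::-1].astype(float)*2.2,0,255).astype(np.uint8));np.savez(f"pics/{n}3.npz",p=p,d=d,**c)
# slot geometry from initial top + wrist
def rect(q):
    r=cv2.minAreaRect(q[:,:2].astype(np.float32)*1000);return len(q),[np.round(x,1) for x in r]
th=np.radians(3.3);ax=np.array([np.cos(th),np.sin(th)]);ay=np.array([-ax[1],ax[0]]);c0=np.array([.524,.179])
for n in("top0","side0","wrist3"):
    P=cloud(np.load(f"pics/{n}.npz")).reshape(-1,3);P=P[~np.isnan(P).any(1)]
    L=np.c_[(P[:,:2]-c0)@ax,(P[:,:2]-c0)@ay,P[:,2]]
    a=L[(abs(L[:,0])<.055)&(abs(L[:,1]-.075)<.04)&(L[:,2]>.0545)&(L[:,2]<.065)]
    b=L[(abs(L[:,0])<.055)&(abs(L[:,1]-.075)<.04)&(L[:,2]<.042)&(L[:,2]>.005)]
    print(n,"lips",rect(a) if len(a)>20 else len(a),"slot",rect(b) if len(b)>20 else len(b))
    d=L[(abs(L[:,0])<.07)&(abs(L[:,1])<.16)&(abs(L[:,2]-.05)<.003)]; print(" dock",rect(d) if len(d)>20 else 0)
P=cloud(np.load("pics/wrist3.npz")).reshape(-1,3);q=P[(abs(P[:,0]-.519)<.06)&(abs(P[:,1]-.254)<.03)&(P[:,2]>.11)&(P[:,2]<.17)]
print("label",rect(q) if len(q)>20 else 0, np.percentile(q,[2,98],axis=0) if len(q) else 0)
E
```

```text
t: 6.65
eef_pos: [0.5175, 0.2566, 0.1876]
tcp_rot: [[-0.063, 0.998, -0.0], [0.998, 0.063, 0.002], [0.002, -0.0, -1.0]]
force: [-0.3, -0.0, -0.9]
grip_width: 0.008
t: 6.95
eef_pos: [0.5192, 0.2509, 0.1872]
tcp_rot: [[-0.056, 0.998, -0.001], [0.998, 0.056, -0.002], [-0.002, -0.001, -1.0]]
force: [-0.7, -0.9, -1.0]
grip_width: 0.008
t 6.95 pos [0.5192 0.2509 0.1872] ang 93.21 tilt [-5.0e-04 -1.6e-03 -1.0e+00] w 0.008 F [-0.67 -0.94 -1.  ] M [ 0.016 -0.142  0.027] j [ -1.7  32.2 -43.8 111.3  29.7  48.3  31.7]
shift [ 0.0031 -0.0001 -0.0008] turn -0.0015
top0 lips (416, [array([-2.5, 72.1]), array([ 48.6, 106.7]), np.float64(81.1)]) slot (196, [array([ 0.9, 80.2]), array([ 5.7, 76.5]), np.float64(87.4)])
 dock (7355, [array([ 0. , -0.1]), array([120.1, 290.6]), np.float64(0.0)])
side0 lips (427, [array([-0.3, 81.3]), array([48. , 99.3]), np.float64(87.9)]) slot (153, [array([ 1.2, 68.7]), array([75.6,  7. ]), np.float64(3.8)])
 dock (6644, [array([-0.5, -0.2]), array([120.9, 291.8]), np.float64(0.0)])
wrist3 lips (1609, [array([-5.8, 75.2]), array([88.4, 33. ]), np.float64(0.0)]) slot (455, [array([ 1.4, 75.3]), array([74.4, 11.7]), np.float64(0.1)])
 dock (39729, [array([-0.6,  0.2]), array([290.8, 119.8]), np.float64(90.0)])
label (179, [array([484.8, 248.2]), array([1.7, 8. ]), np.float64(3.9)]) [[0.48392208 0.24440958 0.13140432]
 [0.48539936 0.25202805 0.16920281]]
```

View pics/wrist3.png

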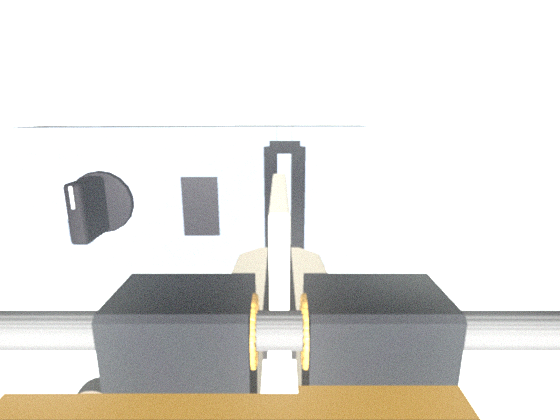

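View pics/side3.png

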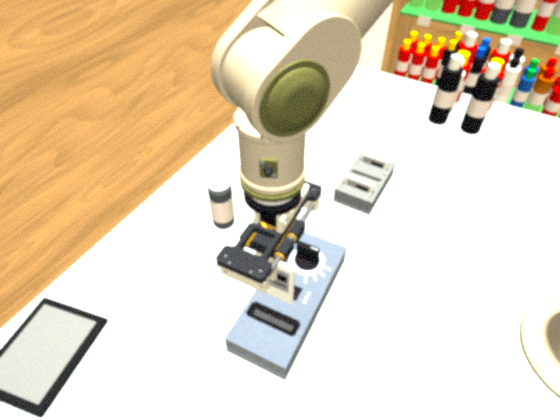

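```bash
python3 -m pendant '[[0,[0.001,0,0.01],0],[0,[0.001,0,0.03],0],[0,[0.001,0,0.038],0],[0,[0.001,0,0.038],0],[0,[0.001,0,0.038],0],[0,[0.001,0,0.038],0],[0,[0.001,0,0.038],0]]'
python3 - <<'E'
from h import *
from station import bot
go(.5197,.2543,.150,93.3)
n="wrist"
c=bot.get_calibration(n);p,d=bot.snapshot(n)
cv2.imwrite(f"pics/{n}4.png",np.clip(p[:,:,::-1].astype(float)*2.2,0,255).astype(np.uint8));np.savez(f"pics/{n}4.npz",p=p,d=d,**c)
def rect(q):
    r=cv2.minAreaRect(q[:,:2].astype(np.float32)*1000);return len(q),[np.round(x,1) for x in r]
th=np.radians(3.3);ax=np.array([np.cos(th),np.sin(th)]);ay=np.array([-ax[1],ax[0]]);c0=np.array([.524,.179])
P=cloud(np.load("pics/wrist4.npz")).reshape(-1,3);P=P[~np.isnan(P).any(1)]
L=np.c_[(P[:,:2]-c0)@ax,(P[:,:2]-c0)@ay,P[:,2]]
def s(x,y,z0,z1): return L[(abs(L[:,0])<x)&(abs(L[:,1]-.075)<y)&(L[:,2]>z0)&(L[:,2]<z1)]
print("lips",rect(s(.055,.03,.0545,.065)));print("slot",rect(s(.055,.02,.005,.042)))
for z in np.arange(.09,.15,.01): print(z,rect(s(.045,.02,z,z+.01)) if len(s(.045,.02,z,z+.01))>10 else 0)
E
```

```text
t: 7.8
eef_pos: [0.5193, 0.2543, 0.1502]
tcp_rot: [[-0.058, 0.998, 0.001], [0.998, 0.058, 0.0], [0.0, 0.001, -1.0]]
force: [0.1, 0.1, -0.7]
grip_width: 0.0079
t 7.8 pos [0.5193 0.2543 0.1502] ang 93.33 tilt [ 8.e-04  4.e-04 -1.e+00] w 0.0079 F [ 0.08  0.14 -0.7 ] M [ 0.052 -0.126  0.01 ] j [ -3.7  34.7 -41.6 113.1  32.8  44.4  28.8]
shift [-0.0001  0.0004  0.0002] turn 0.0006
lips (2039, [array([-12.6,  75.3]), array([75.3, 33.1]), np.float64(0.0)])
slot (275, [array([-22.6,  75.3]), array([26.4, 12. ]), np.float64(0.1)])
0.09 (28, [array([-35. ,  74.8]), array([7.8, 1.5]), np.float64(86.3)])
0.09999999999999999 (39, [array([-35.2,  74.7]), array([7.5, 1.1]), np.float64(87.1)])
0.10999999999999999 (43, [array([-35.2,  74.4]), array([1.3, 7.7]), np.float64(7.9)])
0.11999999999999998 (57, [array([-35. ,  74.7]), array([7.8, 1.3]), np.float64(88.9)])
0.12999999999999998 (55, [array([-35.2,  74.8]), array([7.5, 1.1]), np.float64(88.0)])
0.13999999999999996 (79, [array([-22.2,  75.8]), array([14.6, 27.1]), np.float64(83.6)])
```

View pics/wrist4.png

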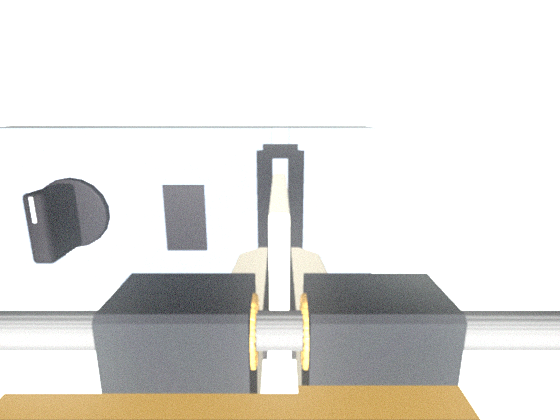

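The label is within 1 mm of the slot in both directions, with edges parallel (wrist view, column 280). I'll lower it slowly.

```bash
python3 -m pendant '[[0,[0.0005,0,0.008],0],[0,[0.0005,0,0.018],0],[0,[0.0005,0,0.026],0],[0,[0.0005,0,0.032],0],[0,[0.0005,0,0.038],0],[0,[0.0005,0,0.044],0],[0,[0.0005,0,0.050],0],[0,[0.0005,0,0.056],0],[0,[0.0005,0,0.062],0],[0,[0.0005,0,0.067],0],[0,[0.0005,0,0.071],0],[0,[0.0005,0,0.073],0]]' && python3 -m pendant '[[0,[0,0,0.001],0],[0,[0,0,0.002],0],[0,[0,0,0.002],0]]'
python3 -c "
from h import *
go(.5197,.2543,.0748,93.3)"
```

```text
t: 9.05
eef_pos: [0.5189, 0.2546, 0.0762]
tcp_rot: [[-0.058, 0.998, -0.0], [0.998, 0.058, -0.0], [-0.0, -0.0, -1.0]]
force: [-0.0, 0.3, -0.8]
grip_width: 0.0081
t: 9.35
eef_pos: [0.519, 0.2547, 0.0748]
tcp_rot: [[-0.058, 0.998, 0.0], [0.998, 0.058, 0.0], [0.0, 0.0, -1.0]]
force: [-0.1, -0.4, -0.6]
grip_width: 0.0074
t 9.35 pos [0.519  0.2547 0.0748] ang 93.34 tilt [ 3.e-04  1.e-04 -1.e+00] w 0.0074 F [-0.11 -0.42 -0.61] M [ 0.109 -0.163  0.012] j [ -7.7  40.  -36.2 116.1  39.6  36.6  22.8]
shift [-0.0004  0.0006  0.    ] turn 0.0007
```

```bash
python3 -m pendant '[[0,[0,0,0.001],0],[0,[0,0,0.0015],0],[0,[0,0,0.0015],0]]' && python3 -m pendant '[[0.03,[0,0,0],0],[0.05,[0,0,0],0],[0.05,[0,0,0],0],[0.05,[0,0,0],0],[0.05,[0,0,-0.01],0],[0.05,[0,0,-0.03],0],[0.05,[0,0,-0.055],0],[0.05,[0,0,-0.085],0],[0.05,[0,0,-0.105],0],[0.05,[0,0,-0.11],0],[0.05,[0,0,-0.11],0]]'
python3 - <<'E'
from h import *
from station import bot
go(.5275,.1045,.17,93.3)
for n in("wrist","side"):
    c=bot.get_calibration(n);p,d=bot.snapshot(n)
    cv2.imwrite(f"pics/{n}5.png",np.clip(p[:,:,::-1].astype(float)*2,0,255).astype(np.uint8));np.savez(f"pics/{n}5.npz",p=p,d=d,**c)
def rect(q):
    r=cv2.minAreaRect(q[:,:2].astype(np.float32)*1000);return len(q),[np.round(x,1) for x in r]
P=cloud(np.load("pics/wrist5.npz")).reshape(-1,3)
q=P[(abs(P[:,0]-.519)<.06)&(abs(P[:,1]-.254)<.02)&(P[:,2]>.1)&(P[:,2]<.125)];print("label",rect(q),q[:,2].max(),np.median(q[:,2]))
q=P[(abs(P[:,0]-.527)<.06)&(abs(P[:,1]-.104)<.05)&(P[:,2]>.091)&(P[:,2]<.105)];print("bar",rect(q))
E
```

```text
t: 9.65
eef_pos: [0.5191, 0.2548, 0.0747]
tcp_rot: [[-0.058, 0.998, 0.002], [0.998, 0.058, -0.0], [-0.0, 0.002, -1.0]]
force: [-3.2, -2.7, 18.6]
grip_width: 0.0078
t: 10.75
eef_pos: [0.5193, 0.2545, 0.1838]
tcp_rot: [[-0.058, 0.998, 0.001], [0.998, 0.058, 0.0], [0.0, 0.001, -1.0]]
force: [0.4, -0.0, -0.6]
grip_width: 0.0501
t 10.75 pos [0.5193 0.2545 0.1838] ang 93.31 tilt [ 1.3e-03  3.0e-04 -1.0e+00] w 0.0501 F [ 0.42 -0.05 -0.57] M [ 0.122 -0.14  -0.022] j [ -2.1  32.5 -43.7 111.4  30.1  47.9  31.2]
shift [-0.1503 -0.0005  0.0138] turn 0.0002
label (1226, [array([518.7, 253.8]), array([69.7,  7.6]), np.float64(3.3)]) 0.11220429578419293 0.11001825351395025
bar (1363, [array([527.4, 105. ]), array([45.9, 14.5]), np.float64(4.1)])
```

View pics/wrist5.png

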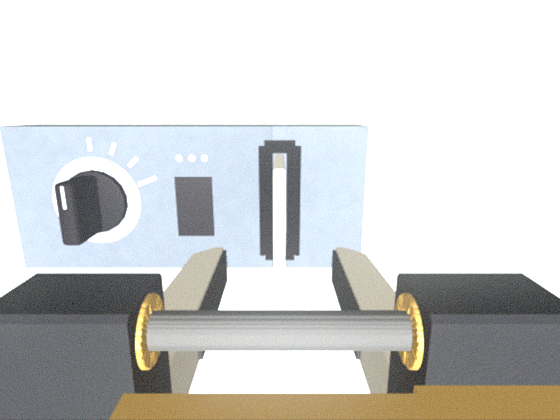

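View pics/side5.png

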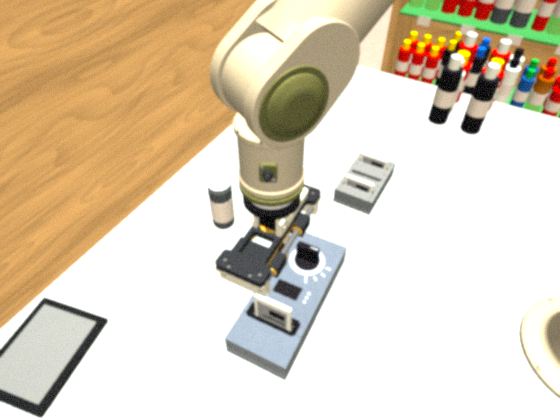

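The label stands home: its top is at 0.110 m, within 1 mm of the slot centre, at yaw 3.3°, and released. Next I move over the dial (bar at about (80,205) in the wrist view).

```bash
python3 -m pendant '[[0.05,[-0.01,0,0],0],[0.05,[-0.03,0,0],0],[0.05,[-0.055,0,0],0],[0.05,[-0.08,0,0],0],[0.05,[-0.105,0,0],0],[0.05,[-0.125,0,0.005],0],[0.05,[-0.14,0,0.01],0],[0.05,[-0.15,-0.0005,0.014],0],[0.05,[-0.15,-0.0005,0.014],0],[0.05,[-0.15,-0.0005,0.014],0]]'
python3 - <<'E'
from h import *
from station import bot
go(.5275,.1045,.064,93.6)
n="wrist"
c=bot.get_calibration(n);p,d=bot.snapshot(n)
cv2.imwrite(f"pics/{n}6.png",np.clip(p[:,:,::-1].astype(float)*2,0,255).astype(np.uint8));np.savez(f"pics/{n}6.npz",p=p,d=d,**c)
def rect(q):
    r=cv2.minAreaRect(q[:,:2].astype(np.float32)*1000);return len(q),[np.round(x,1) for x in r]
P=cloud(np.load("pics/wrist6.npz")).reshape(-1,3)
q=P[(abs(P[:,0]-.527)<.06)&(abs(P[:,1]-.104)<.05)&(P[:,2]>.091)&(P[:,2]<.105)];print("bar",rect(q))
E
```

```text
t: 11.85
eef_pos: [0.5271, 0.1055, 0.169]
tcp_rot: [[-0.059, 0.998, -0.0], [0.998, 0.059, 0.001], [0.001, -0.0, -1.0]]
force: [0.4, -0.2, 0.4]
grip_width: 0.05
t 11.85 pos [0.5271 0.1055 0.169 ] ang 93.36 tilt [-3.e-04  7.e-04 -1.e+00] w 0.05 F [ 0.4  -0.18  0.42] M [ 0.067 -0.073 -0.001] j [ 13.3  31.2 -43.9 117.2  31.2  43.7  43.5]
shift [-0.0011  0.0003  0.105 ] turn -0.0042
bar (1357, [array([527.2, 104.3]), array([45.4, 13.7]), np.float64(3.6)])
```

View pics/wrist6.png

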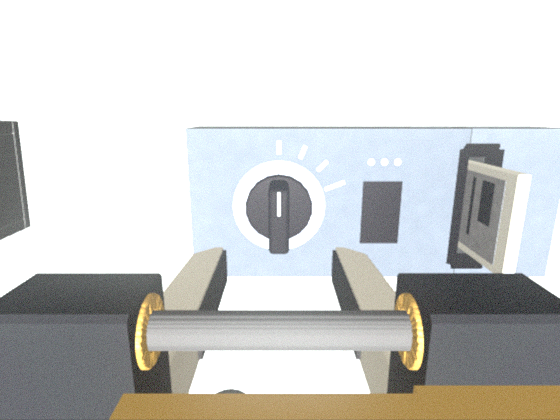

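The bar (278,215) is centred between the fingers and the dial is at its rest mark. I'll descend and grip it.

```bash
python3 -m pendant '[[0.05,[-0.001,0,0.01],0],[0.05,[-0.001,0,0.03],0],[0.05,[-0.001,0,0.05],0],[0.05,[-0.001,0,0.07],0],[0.05,[-0.001,0,0.085],0],[0.05,[-0.001,0,0.097],0],[0.05,[-0.001,0,0.104],0],[0.05,[-0.001,0,0.105],0],[0.05,[-0.001,0,0.105],0]]' && python3 -m pendant '[[0.02,[0,0,0],0],[0,[0,0,0],0],[0,[0,0,0],0],[0,[0,0,0],0],[0,[0,0,0],0],[0,[0,0,0],0]]'
python3 -c "
from h import *
go(.5275,.1045,.064,93.4-72.2)"
```

```text
t: 12.8
eef_pos: [0.5274, 0.104, 0.0643]
tcp_rot: [[-0.058, 0.998, 0.0], [0.998, 0.058, 0.0], [0.0, 0.0, -1.0]]
force: [0.3, 0.3, -0.4]
grip_width: 0.0502
t: 13.4
eef_pos: [0.5273, 0.1052, 0.0643]
tcp_rot: [[-0.059, 0.998, 0.001], [0.998, 0.059, 0.002], [0.002, 0.001, -1.0]]
force: [-0.1, 4.3, -0.1]
grip_width: 0.014
t 13.4 pos [0.5273 0.1052 0.0643] ang 93.39 tilt [ 6.e-04  2.e-03 -1.e+00] w 0.014 F [-0.14  4.32 -0.1 ] M [ 1.003  0.039 -0.02 ] j [  6.5  38.8 -35.  121.8  42.4  32.   33.6]
shift [-0.0007  0.0001  0.0003] turn 1.2599
```

Gripped at 14.0 mm. I'll turn slowly.

```bash
python3 -m pendant '[[0,[0,0,0],0.03],[0,[0,0,0],0.09],[0,[0,0,0],0.15],[0,[0,0,0],0.21],[0,[0,0,0],0.27],[0,[0,0,0],0.33],[0,[0,0,0],0.39],[0,[0,0,0],0.45],[0,[0,0,0],0.51],[0,[0,0,0],0.57],[0,[0,0,0],0.63],[0,[0,0,0],0.69]]'
python3 -c "
from h import *
go(.5275,.1045,.064,93.4-72.2)"
```

```text
t: 14.6
eef_pos: [0.5274, 0.1054, 0.0643]
tcp_rot: [[0.592, 0.806, 0.001], [0.806, -0.592, 0.002], [0.002, -0.0, -1.0]]
force: [-0.8, 6.1, -0.3]
grip_width: 0.0141
t 14.6 pos [0.5274 0.1054 0.0643] ang 53.69 tilt [ 8.0e-04  1.9e-03 -1.0e+00] w 0.0141 F [-0.78  6.13 -0.27] M [1.358 0.114 0.194] j [ -0.6  36.6 -24.3 122.2  32.1  27.3   4.1]
shift [-0.0007  0.0006  0.0003] turn 0.567
```

```bash
python3 -m pendant '[[0,[0,0,0],0.05],[0,[0,0,0],0.1],[0,[0,0,0],0.15],[0,[0,0,0],0.2],[0,[0,0,0],0.25],[0,[0,0,0],0.3],[0,[0,0,0],0.35],[0,[0,0,0],0.4],[0,[0,0,0],0.45],[0,[0,0,0],0.5],[0,[0,0,0],0.55],[0,[0,0,0],0.57]]' && python3 -m pendant '[[0,[0,0,0],0],[0,[0,0,0],0],[0,[0,0,0],0],[0,[0,0,0],0]]'
python3 - <<'E'
from h import *
from station import bot
go(.5275,.1045,.064,93.4-72.2)
for n in("wrist","side","top"):
    c=bot.get_calibration(n);p,d=bot.snapshot(n)
    cv2.imwrite(f"pics/{n}7.png",np.clip(p[:,:,::-1].astype(float)*2,0,255).astype(np.uint8));np.savez(f"pics/{n}7.npz",p=p,d=d,**c)
def rect(q):
    r=cv2.minAreaRect(q[:,:2].astype(np.float32)*1000);return len(q),[np.round(x,1) for x in r]
for n in ("wrist7","side7"):
    P=cloud(np.load(f"pics/{n}.npz")).reshape(-1,3)
    for nm,(x,y,z0,z1) in {"bar":(.527,.104,.09,.1),"label":(.519,.254,.1,.125)}.items():
        q=P[(abs(P[:,0]-x)<.05)&(abs(P[:,1]-y)<.03)&(P[:,2]>z0)&(P[:,2]<z1)]
        print(n,nm,(rect(q),np.median(q[:,2])) if len(q)>10 else len(q))
E
```

```text
t: 15.8
eef_pos: [0.5276, 0.1055, 0.0643]
tcp_rot: [[0.933, 0.36, 0.001], [0.36, -0.933, 0.002], [0.002, -0.001, -1.0]]
force: [0.0, 6.6, -0.9]
grip_width: 0.0135
t: 16.2
eef_pos: [0.5276, 0.1055, 0.0643]
tcp_rot: [[0.932, 0.361, 0.001], [0.361, -0.932, 0.002], [0.002, -0.001, -1.0]]
force: [-1.1, 5.6, -0.4]
grip_width: 0.0137
t 16.2 pos [0.5276 0.1055 0.0643] ang 21.18 tilt [ 0.001   0.0019 -1.    ] w 0.0137 F [-1.14  5.62 -0.38] M [1.421 0.034 0.175] j [ -6.5  35.5 -15.5 122.6  21.9  24.4 -18.2]
shift [-0.0004  0.0009  0.0003] turn -0.0004
wrist7 bar ((3113, [array([523.7, 112.7]), array([31.1, 31.7]), np.float64(68.2)]), np.float64(0.09578927270678791))
wrist7 label 0
side7 bar ((186, [array([524.2, 105.9]), array([40.5, 38.5]), np.float64(74.1)]), np.float64(0.09617509609944286))
side7 label ((282, [array([519.1, 253.9]), array([70. ,  9.5]), np.float64(4.1)]), np.float64(0.10967775135908332))
```

View pics/wrist7.png

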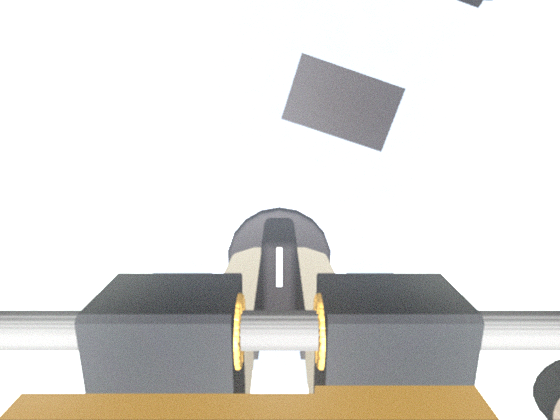

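View pics/side7.png

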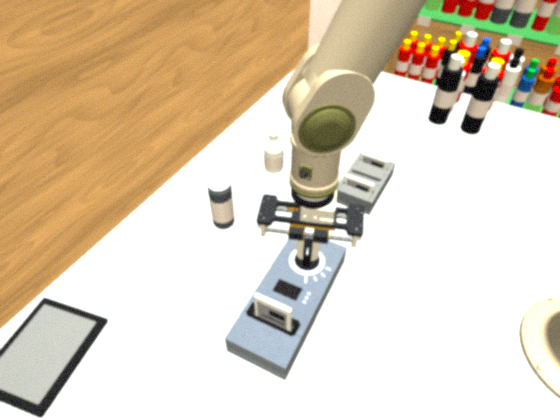

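The wrist view shows the bar's white line vertical at column 279, so the bar is in line with the tool and the dial is at about 1.26 rad. The side view shows the label standing in the slot, with the short labels, bottle and can in place. I'm handing the job in.

```bash
python3 -c "
from h import *
from station import bot
go(.5275,.1045,.064,21.2)
print(bot.finish_job())
go(.5275,.1045,.064,21.2)"
```

```text
t 16.35 pos [0.5276 0.1055 0.0643] ang 21.17 tilt [ 0.001   0.0018 -1.    ] w 0.0137 F [ 0.04  6.42 -0.71] M [1.388 0.039 0.215] j [ -6.5  35.5 -15.5 122.6  21.9  24.4 -18.2]
shift [-0.0004  0.0009  0.0003] turn -0.0005
the job is handed in; nothing more can be done
None
the job is handed in; nothing more can be done
```

The tall label is in the writer dock and released, and the job was handed in at 16.35 s with the fingers still holding the dial past its third notch.

- **Label:** I slid it straight up out of the rack's middle slot and lowered it into the dock. After release its top measured about 0.110 m, which is fully home. It was within about 1 mm of the slot centre and turned 3.3°, matching the dock. A second look after the dial turn gave the same position.
- **Dial:** I gripped the bar at 14 mm and turned it clockwise by about 1.26 rad, judged from the tool's angle. The wrist picture showed the bar still in line with the fingers. The moment about the vertical, about 0.2 N m, fits the spring at the third notch.
- **Bystanders:** in the last side view the two short labels, the bottle and the can stood in their places. I checked this by eye only.
- **Checks that gave nothing useful:** the depth fit of the bar while gripped merged with the fingers, so the dial angle comes from the tool and the picture. A steady side force of about 6 N and moment of about 1.4 N m stayed on the wrist while holding the dial, well under the limits. No verdict was reported.

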